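# Make up two repair kits at the jeweller's bench

### The job

Make up the two repair kits from the stock on the bench: the large bangle, the small tin and the eye loupe go in the long tray, the small bangle and the large tin in the short tray. Put each down upright as it stands now, lying flat on the tray's floor wholly inside the lip, not on top of another piece; set the pieces down, do not drop them. Leave the steel block, the spirit lamp and the magnifier where they are.

Things in the scene. Friction and masses are not known exactly. Their poses are not given: they have to be found in the camera images.
- large_bangle: Plain brass bangle lying flat: a ring 66 mm outside diameter, 56 mm inside, 18 mm high; about 0.12 kg. Origin: centre of its underside; z up. Starts standing on the bench.
- small_bangle: Plain brass child's bangle lying flat: a ring 50 mm outside diameter, 41 mm inside, 18 mm high; about 0.07 kg. Origin: centre of its underside; z up. Starts standing on the bench.
- large_tin: Closed round aluminium parts tin with a dark glazed top, 54 mm diameter, 26 mm high, one rigid piece; about 0.07 kg. Origin: centre of its underside; z up. Starts standing on the bench.
- small_tin: Closed round aluminium parts tin with a dark glazed top, 36 mm diameter, 20 mm high, one rigid piece; about 0.03 kg. Origin: centre of its underside; z up. Starts standing on the bench.
- loupe: Black eye loupe standing on its wide end: a cylinder 32 mm diameter up to 22 mm, then tapering to 24 mm diameter at its top, 34 mm high; about 0.03 kg. Origin: centre of its underside; z up. Starts standing on the bench.
- bench_block: Square steel bench block, 50 x 50 x 18 mm, 0.34 kg, loose; belongs to no kit and stays where it is. Origin: centre of its underside; z up. Starts standing on the bench.
- long_tray: Fixed shallow wooden tray with a grey felt floor, the longer of the two: inside 90 mm along its x by 220 mm along its y (its long axis), outside 102 x 232 mm. Floor 4 mm above the bench; round it runs a lip 6 mm thick whose top is 9 mm above the bench (5 mm above the tray floor). Origin: centre of the underside, on the bench; z up.
- short_tray: Fixed shallow wooden tray with a grey felt floor, the shorter of the two: inside 90 mm along its x by 150 mm along its y (its long axis), outside 102 x 162 mm. Floor 4 mm above the bench; round it runs a lip 6 mm thick whose top is 9 mm above the bench (5 mm above the tray floor). Origin: centre of the underside, on the bench; z up.
- spirit_lamp: Brass spirit lamp, round, 72 mm diameter, 70 mm high, with a short spout reaching 70 mm out along its x; 0.3 kg, loose; stays where it is. Origin: centre of its underside; z up.
- magnifier: Hand magnifier lying flat: steel-rimmed glass 90 mm diameter, handle along its x to 147 mm from the centre of the glass, 13 mm high; 0.12 kg, loose; stays where it is. Origin: under the centre of the glass, on the bench; z up.

How it is judged:
By the outcome, as a careful person would: the job done as asked, in the order asked, and still so for the second after the job is handed in, with the robot touching nothing.
It also fails if it takes over 122 s, if anything falls off the work surface, if the arm or the gripper's body presses on something with over 40 N, if the wrist force passes 120 N, or if a joint passes its speed limit or range.

### The arm

A 7-joint arm with a two-finger parallel gripper is mounted at the origin on the work surface. World frame = base frame: x ahead of the robot, y to its left, z up, the work surface at z = 0. Lengths are in m, angles in rad, forces in N, time in s.
With the tool pointing down it reaches from about 0.4 to 0.85 m from the base axis. Payload 6.9 kg.
Tool frame: the origin (TCP) lies midway between the tips of the shut fingers; the grasp point (between the pads) lies behind it (ctrl.pinch_z is the z of the grasp point in the tool frame, in m); z points along the fingers, y is the line along which they close (so a half turn about z gives the same grasp; the last joint's range is limited). The gripper opens to 85 mm and grips with 20 to 120 N. Pads are 22 mm wide; open, the fingers measure 114 mm over their backs; the gripper's body (76 mm by 85 mm) begins 54 mm behind the grasp point. The pads swing forward as they close: fully open they stand 13 mm farther back than shut.
Start: joints at [-1.004, 0.507, -0.238, 1.5, 0.126, 1.149, -0.155], TCP at [0.278, 0.56, 0.231] pointing down, gripper open.
Joint ranges: [-3.08, 3.08], [-0.24, 2.05], [-1.43, 1.35], [0, 2.5], [-1.52, 4.66], [0.17, 1.96], [-2.89, 2.89]. Speed limits (rad/s): [2.39, 2.39, 3.14, 3.14, 3.14, 3.14, 3.14].

### API

Orientations are given as a unit quaternion [w, x, y, z].
In Python, from station import ctrl, get_state, vision, ticket, models gives the robot as it stands. Calls block until the motion is done:
- ctrl.movep(position, orientation): joint-space move of the TCP to a pose.
- ctrl.movel(position, frame=None, max_speed=0.15): straight line of the TCP; frame=None keeps the orientation; max_speed is the mean speed in m/s.
- ctrl.set_joints(angles): joint-space move.
- ctrl.ungrasp() and ctrl.close_gripper(force=None): open the fingers fully, or close them until they stop; force is the grip in N (None keeps the last).
- ctrl.pause(seconds).
- ctrl.ik(position, orientation): joint angles nearest the present ones, or None.
- get_state(): the state.
- vision.grab_frame(name): name is "scene" or "top" or "wrist"; returns (picture, depth): 384x512x3 uint8, blue, green, red; 384x512 float32, m along the optical axis (not along the pixel's ray), 0 where there is no reading.
- vision.camera_info(name): a dict with "mtx" (3x3 intrinsics, pixels), "dist_coeffs" ([k1, k2, p1, p2, k3] as OpenCV has them; the pictures are not rectified), "R" (3x3) and "t" (3): a world point X has camera coordinates R X + t; the wrist camera has in their place "hand_eye" (4x4, takes a point from camera to tool coordinates, whose origin is the TCP and whose axes are the flange's). Camera axes: x right, y down, z forward; pixel columns grow to the right and rows downward; lengths in m; the calibration is good to about 2 mm. A picture is of the moment at which its call begins: read the wrist's pose just before it. camera_info takes no time and is no camera call.
A pose or a line that the arm cannot do raises ctrl.Unreachable and nothing moves.
- ticket.close_job(): hands the job in; it is judged then, once.
Trained networks look in the newest picture that a camera, given by its name, has taken for a name from the list of things; names that differ only in an ending like _2 or _b are one class to them, and where a whole thing is asked for, a point or a joint stands for the part that bears it (a point fixed in the world has none). Each returns a list of dicts, best first, with "p" (0 to 1); they miss things now and then, are a little off and sometimes report something else, mostly with a low value. They report only what shows in the picture. A call takes as long as a camera call.
- models.recognise(camera, target): "point" ([column, row] in pixels, amid what is visible of it).
- models.masks_of(camera, target): "mask" (384x512 bool, what is visible of it) and "point" ([column, row] in pixels, amid what is visible of it).
The state is a dict: "time": time; "qpos": joint angles; "qd": joint speeds; "tau": joint torques, N m; "tcp_pos": TCP position; "eef_rot": TCP orientation; "contact_force": force on the tool from outside, world axes, zero at the start; "wrist_torque": the same for the moment, N m; "width": finger opening in m; "gripper_force": force on a finger pad.
Only numpy, scipy, OpenCV 4.12 (cv2) and the standard library are available. Lean on these libraries where they do the work, as an engineer would, in place of code of your own. Each camera call takes 0.05 s, during which the arm holds its last target. There are 200 camera calls.

## Working session

There is one attempt and no reset: what is moved stays moved. The work goes in short steps, each a Python script; the robot and the scene stay as the last script left them, time stands still between calls to the robot, and variables do not carry over. Pictures are saved under pics/ and viewed, at most 14 in all, crops included, and the job is handed in when it is done.

```bash
ls; mkdir -p pics
python3 - <<'E'
from station import ctrl,get_state,vision,models
import cv2,numpy as np
s=get_state();print(s['time'],s['tcp_pos'],s['eef_rot'],s['width'],ctrl.pinch_z)
for n in ("top","scene"):
    p,d=vision.grab_frame(n);cv2.imwrite(f'pics/{n}0.png',p);np.savez(f'{n}0.npz',p=p,d=d)
    c=vision.camera_info(n);print(n,c)
    for t in "large_bangle small_bangle large_tin small_tin loupe bench_block long_tray short_tray spirit_lamp magnifier".split():
        r=models.masks_of(n,t);print(t,[(np.round(x['point']).tolist(),round(x['p'],2),int(x['mask'].sum())) for x in r[:3]])
print(get_state()['time'])
c=vision.camera_info("wrist");print(c)
E
```

```text
pics
0.0 [0.27831612 0.55905612 0.23042427] [-1.88142681e-04  2.28864610e-01  9.73457864e-01 -8.61848231e-04] 0.0855684778049021 -0.0187
top {'mtx': array([[449.61472638,   0.        , 259.88747824],
       [  0.        , 449.61472638, 192.34592774],
       [  0.        ,   0.        ,   1.        ]]), 'dist_coeffs': array([0.03510762, 0.        , 0.        , 0.        , 0.        ]), 'R': array([[-2.29606248e-02, -9.99736358e-01,  1.56150347e-04],
       [-9.80079476e-01,  2.24783503e-02, -1.97329532e-01],
       [ 1.97273998e-01, -4.68384910e-03, -9.80337203e-01]]), 't': array([0.01277598, 0.46455476, 1.11623784])}
large_bangle [([159.0, 235.0], 0.67, 110), ([94.0, 177.0], 0.54, 1095), ([323.0, 207.0], 0.23, 191)]
small_bangle [([233.0, 213.0], 0.49, 22), ([93.0, 176.0], 0.42, 1096)]
large_tin [([370.0, 236.0], 0.87, 371), ([190.0, 221.0], 0.67, 140)]
small_tin [([324.0, 211.0], 0.57, 126)]
loupe []
bench_block [([278.0, 203.0], 0.54, 362)]
long_tray [([311.0, 139.0], 0.88, 3209)]
short_tray [([203.0, 146.0], 0.63, 2202)]
spirit_lamp [([434.0, 157.0], 0.96, 738), ([95.0, 173.0], 0.
[... 945 characters left out ...]
, 124.0], 0.73, 689), ([233.0, 184.0], 0.39, 247)]
magnifier [([371.0, 123.0], 0.72, 621)]
1.1
{'mtx': array([[279.00774223,   0.        , 261.44119012],
       [  0.        , 279.00774223, 195.94558495],
       [  0.        ,   0.        ,   1.        ]]), 'dist_coeffs': array([-0.02947795,  0.        ,  0.        ,  0.        ,  0.        ]), 'hand_eye': array([[-1.98586108e-04, -9.55723114e-01, -2.94267379e-01,
         7.52242597e-02],
       [ 9.99999973e-01, -2.25719303e-04,  5.82431267e-05,
         2.10678144e-04],
       [-1.22086130e-04, -2.94267359e-01,  9.55723133e-01,
        -1.43741749e-01],
       [ 0.00000000e+00,  0.00000000e+00,  0.00000000e+00,
         1.00000000e+00]])}
```

View pics/top0.png

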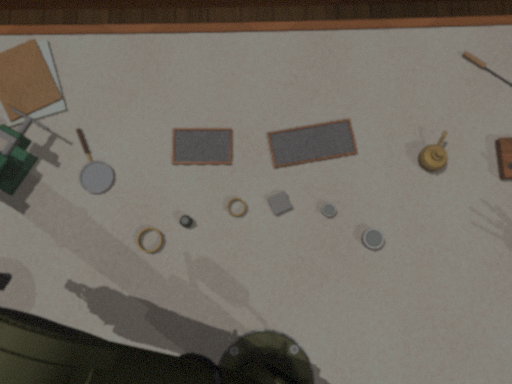

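View pics/scene0.png

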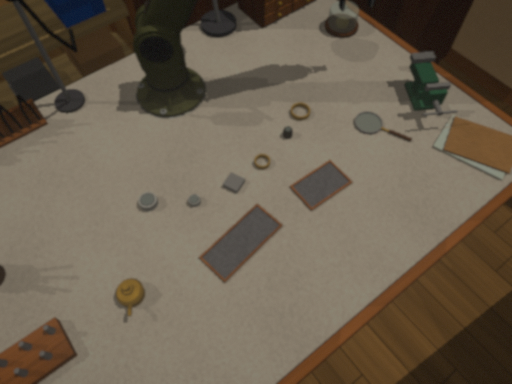

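Top view: large bangle (151,240), loupe (187,221), small bangle (237,207), block (279,203), small tin (328,210), large tin (372,239); short tray (203,146), long tray (311,143), lamp (433,157), magnifier (97,177). The scene view agrees: large bangle (300,112), loupe (287,132), small bangle (262,161), block (233,183), small tin (194,201), large tin (148,202). Several network hits were wrong, so I'll seed from these pixels.

```bash
cat > h.py <<'E'
from station import ctrl,get_state,vision,models,ticket
import cv2,numpy as np
from scipy.spatial.transform import Rotation as Ro
def cam(n,s=None):
    c=vision.camera_info(n)
    if n!='wrist': return c['mtx'],c['dist_coeffs'],c['R'],np.array(c['t'])
    q=s['eef_rot'];T=np.eye(4);T[:3,:3]=Ro.from_quat([*q[1:],q[0]]).as_matrix();T[:3,3]=s['tcp_pos']
    W=np.linalg.inv(T@c['hand_eye']);return c['mtx'],c['dist_coeffs'],W[:3,:3],W[:3,3]
def ray(C,px):
    u=cv2.undistortPoints(np.array(px,float).reshape(-1,1,2),C[0],C[1])[:,0]
    return -C[2].T@C[3],np.c_[u,np.ones(len(u))]@C[2]   # origin, dirs (unit optical depth)
def onz(C,px,z):
    o,d=ray(C,px);return o+d*((z-o[2])/d[:,2])[:,None]
def cloud(C,D):
    v,u=np.mgrid[:384,:512];o,d=ray(C,np.c_[u.ravel(),v.ravel()])
    P=o+d*D.reshape(-1,1);P[D.ravel()==0]=np.nan;return P.reshape(384,512,3)
def tri(Ca,pa,Cb,pb):
    oa,da=ray(Ca,pa);ob,db=ray(Cb,pb)
    t=np.linalg.lstsq(np.c_[da[0],-db[0]],ob-oa,rcond=None)[0]
    A,B=oa+t[0]*da[0],ob+t[1]*db[0];return (A+B)/2,np.linalg.norm(A-B)
E
python3 - <<'E'
from h import *
np.set_printoptions(precision=4,suppress=True)
T={'large_bangle':((151,240),(300,112)),'loupe':((187,221),(287,132)),'small_bangle':((237,207),(262,161)),'block':((279,203),(233,183)),'small_tin':((328,210),(194,201)),'large_tin':((372,239),(148,202)),'short':((203,146),(321,185)),'long':((311,143),(242,241)),'lamp':((433,157),(130,292)),'magn':((97,177),(368,123))}
Ct,Cs=cam('top'),cam('scene')
Pt=cloud(Ct,np.load('top0.npz')['d']);Ps=cloud(Cs,np.load('scene0.npz')['d'])
for k,(a,b) in T.items():
    X,e=tri(Ct,[a],Cs,[b]);print(k,X,round(e,4),np.hypot(*X[:2]).round(3),'onz',onz(Ct,[a],.015)[0,:2],'z',[np.nanpercentile(P[y-12:y+13,x-12:x+13,2],[3,50,98]) for P,(x,y) in((Pt,a),(Ps,b))])
I=np.load('top0.npz')['p'][90:290,60:470];cv2.imwrite('pics/c.png',cv2.resize(I,(800,390),interpolation=2))
for n,P in(('t',Pt),('s',Ps)): print(n,np.nanstd(P[255:265,300:340,2]) if n=='t' else np.nanstd(P[260:270,300:310,2]))
E
```

```text
large_bangle [0.3524 0.2896 0.0074] 0.0011 0.456 onz [0.3514 0.2873] z [array([-0.0042,  0.0007,  0.0203]), array([-0.003 ,  0.0028,  0.0219])]
loupe [0.3983 0.1941 0.0206] 0.0009 0.443 onz [0.3988 0.1946] z [array([-0.0044,  0.0003,  0.0361]), array([-0.0022,  0.0022,  0.0373])]
small_bangle [0.4336 0.064  0.0132] 0.0015 0.438 onz [0.433  0.0633] z [array([-0.0049,  0.0001,  0.0201]), array([-0.0025,  0.0027,  0.0221])]
block [ 0.4414 -0.0501  0.0078] 0.0041 0.444 onz [ 0.4411 -0.0479] z [array([-0.0047,  0.0145,  0.0213]), array([-0.0018,  0.005 ,  0.0234])]
small_tin [ 0.4203 -0.1785  0.0069] 0.0021 0.457 onz [ 0.4195 -0.1763] z [array([-0.0047,  0.0003,  0.0232]), array([-0.0025,  0.0025,  0.0255])]
large_tin [ 0.341  -0.2883  0.0091] 0.0016 0.447 onz [ 0.3408 -0.2862] z [array([-0.0045,  0.0226,  0.0299]), array([-0.0013,  0.0056,  0.032 ])]
short [0.6068 0.1553 0.003 ] 0.0015 0.626 onz [0.6027 0.1532] z [array([-0.0007,  0.0035,  0.0088]), array([0.0015, 0.0061, 0.0115])]
long [ 0.6081 -0.1419  0.0027] 0.0011 0.624 onz [ 0.6044 -0.1399] z [array([-0.0005,  0.0035,  0.0084]), array([0.0019, 0.0061, 0.0107])]
lamp [ 0.5539 -0.4611  0.026 ] 0.0013 0.721 onz [ 0.5571 -0.4649] z [array([-0.0029,  0.0412,  0.0694]), array([0.0002, 0.0431, 0.0707])]
magn [0.525  0.438  0.0049] 0.0005 0.684 onz [0.5226 0.4346] z [array([0.0024, 0.0064, 0.0113]), array([-0.0012,  0.0076,  0.0142])]
t 0.0021495794249041696
s 0.002299596480705894
```

```bash
cat >> h.py <<'E'
def Q(yaw): return np.array([0,-np.sin(yaw/2),np.cos(yaw/2),0])   # tool down, tool y along world direction yaw+90deg
E
python3 - <<'E'
from h import *
np.set_printoptions(precision=3,suppress=True)
print(ctrl.ik([.5,0,.3],Q(0)),ctrl.ik([.5,0,.3],Q(np.pi)))
for i,(x,y,z) in enumerate([(.52,.12,.28),(.52,-.12,.28)]):
    ctrl.movep(np.array([x,y,z]),Q(0)); s=get_state(); p,d=vision.grab_frame('wrist')
    np.savez(f'w{i}.npz',p=p,d=d,pos=s['tcp_pos'],rot=s['eef_rot']);cv2.imwrite(f'pics/w{i}.png',p);print(s['time'],s['tcp_pos'],s['qpos'],s['contact_force'])
    for t in "large_bangle small_bangle large_tin small_tin loupe bench_block long_tray short_tray".split():
        r=models.masks_of('wrist',t)
        C=cam('wrist',s);print(t,[(np.round(x['point']).tolist(),onz(C,[x['point']],.01)[0,:2],round(x['p'],2)) for x in r[:2]])
        if r and 'tray' in t: np.save(f'm{i}_{t}.npy',r[0]['mask'])
E
```

```text
[-0.028  0.255 -0.028  1.703  0.008  1.185  1.513] [-0.442  0.286  0.532  1.707 -0.155  1.19  -1.441]
2.9333 [0.52  0.121 0.28 ] [-0.134  0.326 -0.198  1.658  0.068  1.164  1.224] [ 0.631  0.651 -0.485]
large_bangle [([406.0, 30.0], array([0.341, 0.314]), 0.57)]
small_bangle [([211.0, 102.0], array([0.433, 0.05 ]), 0.73)]
large_tin []
small_tin [([48.0, 94.0], array([ 0.421, -0.182]), 0.85)]
loupe [([316.0, 74.0], array([0.396, 0.197]), 0.8)]
bench_block [([141.0, 109.0], array([ 0.442, -0.05 ]), 0.89)]
long_tray []
short_tray [([283.0, 214.0], array([0.602, 0.157]), 0.74)]
4.3333 [ 0.52  -0.118  0.28 ] [ 0.26   0.323 -0.115  1.659  0.038  1.161  1.709] [ 0.621  0.299 -1.269]
large_bangle []
small_bangle [([401.0, 104.0], array([0.435, 0.081]), 0.67)]
large_tin [([127.0, 30.0], array([ 0.342, -0.297]), 0.62)]
small_tin [([216.0, 91.0], array([ 0.42 , -0.181]), 0.97)]
loupe [([486.0, 76.0], array([0.396, 0.197]), 0.57), ([429.0, 213.0], array([0.602, 0.151]), 0.46)]
bench_block [([311.0, 108.0], array([ 0.442, -0.047]), 0.98)]
long_tray [([246.0, 213.0], array([ 0.601, -0.142]), 0.8)]
short_tray [([313.0, 108.0], array([ 0.442, -0.045]), 0.31)]
```

View pics/w1.png

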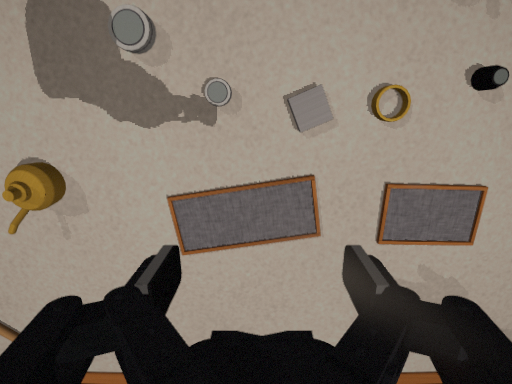

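View pics/w0.png

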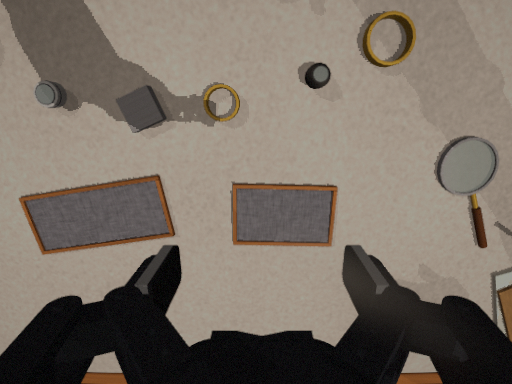

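Wrist view 1: the long tray's outline is near (170,195)-(318,235), the short tray near (380,185)-(487,243), with the small tin (217,92), block (310,108), small bangle (391,103), loupe (490,77) and large tin (131,29). View 0 also shows the large bangle (389,39) and the loupe (317,75). Next I'll get exact poses from depth and colour.

```bash
cat >> h.py <<'E'
OBJ={'large_bangle':(.352,.288,.066,.018),'loupe':(.397,.195,.032,.034),'small_bangle':(.433,.064,.05,.018),'small_tin':(.42,-.179,.036,.02),'large_tin':(.341,-.289,.054,.026)}
def locate(P,x,y,r,h,lo=.008):
    """centre of the top of a round thing from a cloud: xy by enclosing circle, z by median"""
    Z=P[...,2];bench=np.nanmedian(Z[(abs(Z)<.015)])
    m=(np.hypot(P[...,0]-x,P[...,1]-y)<r+.02)&(Z-bench>h-.007)
    if m.sum()<10: return None
    q=P[m];(cx,cy),rr=cv2.minEnclosingCircle(q[:,:2].astype(np.float32))
    return cx,cy,2*rr,np.median(q[:,2]),bench,m.sum()
E
python3 - <<'E'
from h import *
np.set_printoptions(precision=4,suppress=True)
V=[]
for i in (0,1):
    f=np.load(f'w{i}.npz');C=cam('wrist',dict(tcp_pos=f['pos'],eef_rot=f['rot']));V.append((f['p'],C,cloud(C,f['d'])))
for k,(x,y,D,h) in OBJ.items():
    for i,(p,C,P) in enumerate(V): print(k,i,np.array(locate(P,x,y,D/2,h)or 0))
for n,(cx,cy),hl in (('long',(.603,-.142),.12),('short',(.603,.154),.085)):
    cs=[]
    for i,(p,C,P) in enumerate(V):
        g=onz(C,np.c_[np.tile(np.arange(512),384),np.repeat(np.arange(384),512)],.009).reshape(384,512,3)
        hsv=cv2.cvtColor(p,cv2.COLOR_BGR2HSV);m=(hsv[...,1]>110)&(hsv[...,2]>60)&(abs(g[...,0]-cx)<.09)&(abs(g[...,1]-cy)<hl+.035)
        q=g[m][:,:2];hull=cv2.convexHull(q.astype(np.float32)*1000)
        r=cv2.minAreaRect(hull);b=cv2.boxPoints(r);cs.append(b)
        fm=(np.hypot(g[...,0]-cx,g[...,1]-cy)<.03)
        print(n,i,'c',np.array(r[0]),np.array(r[1]),r[2],m.sum(),'floor z',np.nanmedian(P[fm][:,2]),'lip z',np.nanmedian(P[m][:,2]))
        # corner pixels for stereo
        pm=cv2.minAreaRect  # noqa
        o=np.argwhere(m)[:,::-1];pk=[o[np.argmin(np.linalg.norm(q*1000-c,axis=1))] for c in b[np.lexsort((b[:,0]>r[0][0],b[:,1]>r[0][1]))]]
        V[i]+=(pk,)
    print('tri',np.array([tri(V[0][1],[a],V[1][1],[b])[0] for a,b in zip(V[0][-1],V[1][-1])]))
E
```

```text
large_bangle 0 [  0.3524   0.2914   0.0673   0.0186   0.0013 782.    ]
large_bangle 1 0
loupe 0 [  0.3992   0.1977   0.028    0.0353   0.0013 359.    ]
loupe 1 [  0.3987   0.1961   0.0289   0.0351   0.0012 396.    ]
small_bangle 0 [  0.4345   0.0654   0.0505   0.0188   0.0013 383.    ]
small_bangle 1 [  0.4346   0.0649   0.0504   0.0185   0.0012 453.    ]
small_tin 0 [  0.421   -0.1777   0.0379   0.0215   0.0013 601.    ]
small_tin 1 [  0.4213  -0.1782   0.0372   0.0218   0.0012 605.    ]
large_tin 0 0
large_tin 1 [   0.3433   -0.2876    0.0555    0.0278    0.0012 1607.    ]
long 0 c [ 607.5367 -142.8265] [102.5941 234.6381] 8.924176216125488 1634 floor z 0.005347930448805133 lip z 0.009618231359933505
long 1 c [ 607.4854 -143.6527] [103.0583 231.4947] 8.925938606262207 1604 floor z 0.005282617466368489 lip z 0.009651222474288734
tri [[ 0.5765 -0.2651  0.0089]
 [ 0.6738 -0.2494  0.01  ]
 [ 0.5413 -0.038   0.0044]
 [ 0.6408 -0.0224  0.0041]]Traceback (most recent call last):
  File "<stdin>", line 10, in <module>
ValueError: too many values to unpack (expected 3)
```

Run:
```python
from h import *
np.set_printoptions(precision=4,suppress=True)
for n,(cx,cy),hl in (('short',(.603,.154),.085),):
    for i in (0,1):
        f=np.load(f'w{i}.npz');p=f['p'];C=cam('wrist',dict(tcp_pos=f['pos'],eef_rot=f['rot']));P=cloud(C,f['d'])
        g=onz(C,np.c_[np.tile(np.arange(512),384),np.repeat(np.arange(384),512)],.009).reshape(384,512,3)
        hsv=cv2.cvtColor(p,cv2.COLOR_BGR2HSV);m=(hsv[...,1]>110)&(hsv[...,2]>60)&(abs(g[...,0]-cx)<.09)&(abs(g[...,1]-cy)<hl+.035)
        r=cv2.minAreaRect(g[m][:,:2].astype(np.float32)*1000);fm=np.hypot(g[...,0]-cx,g[...,1]-cy)<.03
        print(n,i,r,np.nanmedian(P[fm][:,2]),np.nanmedian(P[m][:,2]))
# reachability of all poses
tl=(.6075,-.1433,np.radians(8.92))
for k,(x,y,D,h) in OBJ.items():
    for yaw in (-.6,0,.6,1.57,-1.57):
        q=[ctrl.ik([x,y,z],Q(yaw)) for z in (0.0,.12)];print(k,yaw,[None if a is None else a[6].round(2) for a in q],end='; ')
    print()
for x,y in ((.6,.11),(.6,.19)): print([ctrl.ik([x,y,.01],Q(a)) is not None for a in (-1.57,1.57)])
```

```text
short 0 ((605.3930053710938, 156.74227905273438), (161.12005615234375, 102.92862701416016), 88.78912353515625) 0.005255710067650798 0.009738725187396213
short 1 ((605.434814453125, 155.28872680664062), (165.1119384765625, 102.79299926757812), 89.2205581665039) 0.005458404246986875 0.009851971462796871
large_bangle -0.6 [np.float64(0.07), np.float64(0.08)]; large_bangle 0 [np.float64(0.46), np.float64(0.55)]; large_bangle 0.6 [np.float64(0.9), np.float64(1.07)]; large_bangle 1.57 [np.float64(1.61), np.float64(1.9)]; large_bangle -1.57 [np.float64(-0.66), np.float64(-0.75)]; 
loupe -0.6 [np.float64(0.31), np.float64(0.36)]; loupe 0 [np.float64(0.74), np.float64(0.88)]; loupe 0.6 [np.float64(1.2), np.float64(1.4)]; loupe 1.57 [np.float64(1.96), np.float64(2.25)]; loupe -1.57 [np.float64(-0.35), np.float64(-0.47)]; 
small_bangle -0.6 [np.float64(0.71), np.float64(0.73)]; small_bangle 0 [np.float64(1.18), np.float64(1.25)]; small_bangle 0.6 [np.float64(1.66), np.float64(1.78)]; small_bangle 1.57 [np.float64(2.43), np.float64(2.63)]; small_bangle -1.57 [np.float64(-0.01), np.float64(-0.11)]; 
small_tin -0.6 [np.float64(1.33), np.float64(1.34)]; small_tin 0 [np.float64(1.83), np.float64(1.87)]; small_tin 0.6 [np.float64(2.32), np.float64(2.39)]; small_tin 1.57 [np.float64(2.49), np.float64(2.78)]; small_tin -1.57 [np.float64(0.57), np.float64(0.5)]; 
large_tin -0.6 [np.float64(1.69), np.float64(1.68)]; large_tin 0 [np.float64(2.16), np.float64(2.2)]; large_tin 0.6 [np.float64(2.63), np.float64(2.73)]; large_tin 1.57 [np.float64(2.64), np.float64(-1.6)]; large_tin -1.57 [np.float64(0.93), np.float64(0.83)]; 
[True, True]
[True, True]
```

```bash
cat >> h.py <<'E'
TR={'long':(.6075,-.1434,np.radians(8.92)),'short':(.6054,.1563,np.radians(-1.0))}
#          tray, tray xy, grasp tcp z, closing direction rel. tray x-frame yaw
JOB={'large_bangle':('long',(0,-.050),.000,0),'small_tin':('long',(-.021,.048),.004,0),'loupe':('long',(.021,.052),.007,0),
     'small_bangle':('short',(0,-.038),.003,-np.pi/2),'large_tin':('short',(0,.037),.005,-np.pi/2)}
POS={'large_bangle':(.3524,.2912),'loupe':(.3989,.1968),'small_bangle':(.4345,.0652),'small_tin':(.4212,-.178),'large_tin':(.3433,-.2876)}
def pp(k):
    t,(a,b),zg,dy=JOB[k];cx,cy,w=TR[t];c,s=np.cos(w),np.sin(w)
    gx,gy=POS[k];px,py=cx+c*a-s*b,cy+s*a+c*b;q=Q(w+dy);D=OBJ[k][2];U=.13
    ctrl.movep(np.array([gx,gy,U]),q);ctrl.movel(np.array([gx,gy,zg]),max_speed=.12)
    ctrl.close_gripper(30);st=get_state();print(k,'width',st['width'],'F',st['gripper_force'],st['contact_force'].round(2),st['tcp_pos'].round(4))
    if abs(st['width']-D)>.006: raise SystemExit('bad grasp')
    ctrl.movel(np.array([gx,gy,U]),max_speed=.15)
    w1=get_state()['width'];print('lifted',w1)
    if abs(w1-D)>.006: raise SystemExit('lost')
    ctrl.movep(np.array([px,py,U]),q);ctrl.movel(np.array([px,py,zg+.02]),max_speed=.15)
    f0=get_state()['contact_force'][2]
    for z in np.arange(.010,.0029,-.001):
        ctrl.movel(np.array([px,py,zg+z]),max_speed=.03);f=get_state()['contact_force'][2]-f0
        if f>2: break
    print('set at dz',round(z,4),'f',round(f,2));ctrl.ungrasp()
    ctrl.movel(np.array([px,py,U]),max_speed=.15);print('t',get_state()['time'])
E
python3 - <<'E'
from h import *
pp('large_bangle')
s=get_state();p,d=vision.grab_frame('wrist');cv2.imwrite('pics/a1.png',p)
x,y=s['tcp_pos'][:2];print(x,y,locate(cloud(cam('wrist',s),d),x,y,.033,.022))
E
```

```text
large_bangle width 0.06373344746570446 F 31.86487276107073 [-0.6  -0.73  5.49] [0.3528 0.2914 0.0007]
lifted 0.06355945853096168
set at dz 0.004 f 5.8
t 15.2667
0.6146034505467177 -0.1927347370135212 (0.6145423650741577, -0.19274304807186127, 0.10616925358772278, np.float64(0.210225578305048), np.float64(0.0012774737554885063), np.int64(23733))
```

View pics/a1.png

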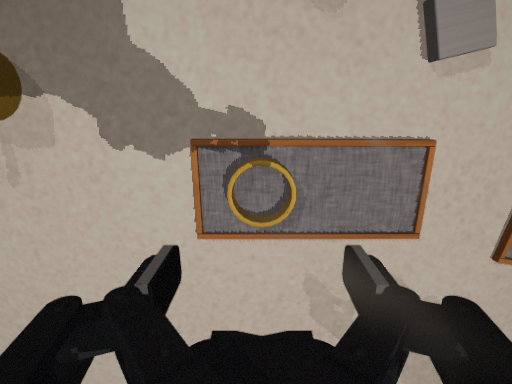

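The large bangle lies flat inside the long tray at (262,192), left of centre as planned. Continuing with the other four pieces.

Run:
```python
from h import *
for k in ('small_tin','loupe','small_bangle','large_tin'): pp(k)
ctrl.movep(np.array([.50,0,.32]),Q(0))
s=get_state();p,d=vision.grab_frame('wrist');cv2.imwrite('pics/f.png',p);np.savez('f.npz',p=p,d=d,pos=s['tcp_pos'],rot=s['eef_rot'])
P=cloud(cam('wrist',s),d)
for k,(t,(a,b),_,_) in JOB.items():
    cx,cy,w=TR[t];c,n=np.cos(w),np.sin(w);D,h=OBJ[k][2:]
    r=locate(P,cx+c*a-n*b,cy+n*a+c*b,D/2,h+.004)
    if r: dx,dy=r[0]-cx,r[1]-cy;print(k,'tray xy mm',np.round([1e3*(c*dx+n*dy),1e3*(c*dy-n*dx)],1),'D',round(r[2],4),'top above bench',round(r[3]-r[4],4),'want',h+.004)
print(s['time'])
```

```text
small_tin width 0.034870119612723655 F 29.34049665927887 [-1.12  0.54  4.93] [ 0.4213 -0.1781  0.0045]
lifted 0.03465980863605334
set at dz 0.004 f 4.79
t 23.925
loupe width 0.030570237876942755 F 29.280673305038363 [-1.77 -0.83  5.62] [0.3991 0.1968 0.0074]
lifted 0.030581235160899195
set at dz 0.004 f 4.51
t 33.6083
small_bangle width 0.04813231313407463 F 29.646095680072904 [-1.56 -0.36  8.25] [0.4348 0.0653 0.0037]
lifted 0.04828619517956159
set at dz 0.004 f 7.64
t 42.8167
large_tin width 0.05286077892120207 F 30.48181414604187 [0.08 0.71 5.41] [ 0.3436 -0.2878  0.0056]
lifted 0.053015619937059624
set at dz 0.004 f 4.84
t 53.3417
large_bangle tray xy mm [ -1.1 -49.1] D 0.066 top above bench 0.021 want 0.022
small_tin tray xy mm [-11.4  49.5] D 0.0576 top above bench 0.0246 want 0.024
loupe tray xy mm [18.8 53.6] D 0.0281 top above bench 0.0378 want 0.038000000000000006
small_bangle tray xy mm [ -1.  -37.7] D 0.0506 top above bench 0.0211 want 0.022
large_tin tray xy mm [-1.3 36.2] D 0.0553 top above bench 0.0304 want 0.03
54.9
```

View pics/f.png

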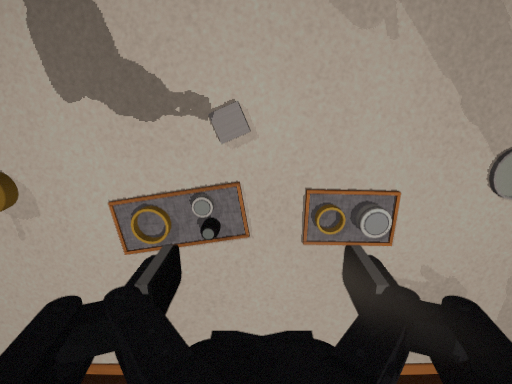

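Every piece stands flat and inside its lip: large bangle (151,224), small tin (202,207) and loupe (210,229) in the long tray; small bangle (331,220) and large tin (375,222) in the short tray. The measured heights match the tray floor. The gripper is clear, so I'm handing in.

```bash
python3 -c "
from station import ticket;print(ticket.close_job())"
```

```text
the job is handed in; nothing more can be done
None
```

Both kits are made up and the job is handed in at about 55 s: all five pieces are upright and flat inside their trays, and I did not touch the steel block, spirit lamp or magnifier.

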